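# Find the worn centrifuge foot and tag it

### The job

One of the three spring feet from the centrifuge, mounted on the test fixture, has gone soft. Press each black pad about 8 mm down with the fingertips and let it spring back, going from the robot's left to its right, to feel which one is the softest; then push the orange tag on that foot's block fully down to mark it. Leave the other two tags up, pick nothing up, and do not move the bottle, the tube rack or the jar.

Things in the scene. Friction and masses are not known exactly. Their poses are not given: they have to be found in the camera images.
- fixture: test plate fixed to the bench, 210 x 320 x 10 mm; origin: centre of its underside. y runs along the row of feet to the robot's left, x away from the robot, turned up to 0.35 rad. Three alike teal blocks (170 x 80 mm, tops 40 mm above the bench) stand 100 mm apart along y. Each carries a black pad (at x +40 mm, top 80 mm above the bench) and nearer the robot its orange tag (x -48 mm, top 58 mm)
- pad_left (a point): top centre, at rest, of the left (fixture +y) foot's round black rubber pad (50 mm across, 12 mm thick, on a coil spring). The point is fixed and does not sink with the pad. The pad goes straight down 14 mm to a hard stop and springs back. It starts to move at 1 N; at 8 mm the soft one takes about 3 N, the others 7 to 9 N. All look alike; which is soft changes from start to start
- pad_middle (a point): top centre, at rest, of the middle foot's round black rubber pad (50 mm across, 12 mm thick, on a coil spring). The point is fixed and does not sink with the pad. The pad goes straight down 14 mm to a hard stop and springs back. It starts to move at 1 N; at 8 mm the soft one takes about 3 N, the others 7 to 9 N. All look alike; which is soft changes from start to start
- pad_right (a point): top centre, at rest, of the right (fixture -y) foot's round black rubber pad (50 mm across, 12 mm thick, on a coil spring). The point is fixed and does not sink with the pad. The pad goes straight down 14 mm to a hard stop and springs back. It starts to move at 1 N; at 8 mm the soft one takes about 3 N, the others 7 to 9 N. All look alike; which is soft changes from start to start
- tag_left (a point): top centre, while up, of the left (fixture +y) foot's orange tag: flat paddle 30 mm (fixture x) by 36 mm (fixture y), 5 mm thick, top 18 mm above its teal block. The point is fixed and does not sink with the tag. Pushed with about 3 N it slides straight down 12 mm to a hard stop and stays where it is left; it does not come up again
- tag_middle (a point): top centre, while up, of the middle foot's orange tag: flat paddle 30 mm (fixture x) by 36 mm (fixture y), 5 mm thick, top 18 mm above its teal block. The point is fixed and does not sink with the tag. Pushed with about 3 N it slides straight down 12 mm to a hard stop and stays where it is left; it does not come up again
- tag_right (a point): top centre, while up, of the right (fixture -y) foot's orange tag: flat paddle 30 mm (fixture x) by 36 mm (fixture y), 5 mm thick, top 18 mm above its teal block. The point is fixed and does not sink with the tag. Pushed with about 3 N it slides straight down 12 mm to a hard stop and stays where it is left; it does not come up again
- bottle_center (a point): loose green bottle with blue cap and white label, 60 mm across, 120 mm high, left of the fixture; the point is its centre, half-way up. Not to be moved
- tube_rack_center (a point): loose orange tube rack, 65 x 140 x 51 mm high with tube caps, beyond the fixture; the point is the centre of its body, 22.5 mm above the bench. Not to be moved
- jar_center (a point): loose clear jar with yellow lid, 56 mm across, 70 mm high, right of the fixture; the point is its centre, half-way up. Not to be moved

How it is judged:
On the way, in this order (a step that is already met when the one before it is completed fails the run):
1. the left pad is pressed more than 5 mm down (((y of pad_a_c0 in the frame of fixture above 0.05 m and z of pad_a_c0 in the frame of fixture below 0.069 m) or (y of pad_b_c0 in the frame of fixture above 0.05 m and z of pad_b_c0 in the frame of fixture below 0.069 m) or (y of pad_c_c0 in the frame of fixture above 0.05 m and z of pad_c_c0 in the frame of fixture below 0.069 m))), for 0.05 s.
2. the middle pad is pressed more than 5 mm down (((y of pad_a_c0 in the frame of fixture between -0.05 and 0.05 m and z of pad_a_c0 in the frame of fixture below 0.069 m) or (y of pad_b_c0 in the frame of fixture between -0.05 and 0.05 m and z of pad_b_c0 in the frame of fixture below 0.069 m) or (y of pad_c_c0 in the frame of fixture between -0.05 and 0.05 m and z of pad_c_c0 in the frame of fixture below 0.069 m))), for 0.05 s.
3. the right pad is pressed more than 5 mm down (((y of pad_a_c0 in the frame of fixture below -0.05 m and z of pad_a_c0 in the frame of fixture below 0.069 m) or (y of pad_b_c0 in the frame of fixture below -0.05 m and z of pad_b_c0 in the frame of fixture below 0.069 m) or (y of pad_c_c0 in the frame of fixture below -0.05 m and z of pad_c_c0 in the frame of fixture below 0.069 m))), for 0.05 s.
4. the tag of the softest foot is pushed fully down (at least 9.5 of its 12 mm) (z of tag_a_c0 in the frame of fixture below 0.046 m), for 0.1 s.
At the end, for the whole second after the job is handed in: the softest foot's tag is down by at least 9.5 of its 12 mm, the other two tags are up (within 3 mm), all three pads have sprung back (within 2 mm), and bottle, tube rack and jar are within 15 mm of where they stood (z of tag_a_c0 in the frame of fixture below 0.046 m and z of each of tag_b_c0, tag_c_c0 in the frame of fixture above 0.0525 m and z of each of pad_a_c0, pad_b_c0, pad_c_c0 in the frame of fixture above 0.072 m and distance of each of bottle_center, tube_rack_center, jar_center from where it was at the start of the episode below 0.015 m); the robot touches nothing.
It fails at once if the tag of a foot that is not the softest is pushed down more than 3 mm (z of any of tag_b_c0, tag_c_c0 in the frame of fixture below 0.0525 m).
It fails at once if the bottle, tube rack or jar is moved or lifted by more than 15 mm (distance of any of bottle_center, tube_rack_center, jar_center from where it was at the start of the episode above 0.015 m).
It also fails if it takes over 54 s, if anything falls off the work surface, if the arm or the gripper's body presses on something with over 40 N, if the wrist force passes 120 N, or if a joint passes its speed limit or range.

### The arm

A 6-joint arm with a two-finger parallel gripper is mounted at the origin on the work surface. World frame = base frame: x ahead of the robot, y to its left, z up, the work surface at z = 0. Lengths are in m, angles in rad, forces in N, time in s.
With the tool pointing down it reaches from about 0.325 to 0.925 m from the base axis. Payload 3.1 kg.
Tool frame: the origin (TCP) lies midway between the tips of the shut fingers; the grasp point (between the pads) lies robot.grasp_offset behind it (robot.grasp_offset is the distance from the TCP to the grasp point, in m); z points along the fingers, y is the direction in which the jaws open and shut (so a half turn about z gives the same grasp; the last joint's range is limited). The gripper opens to 85 mm and grips with 20 to 120 N. Pads are 22 mm wide; open, the fingers measure 114 mm over their backs; the gripper's body (76 mm by 85 mm) begins 54 mm behind the grasp point. The pads swing forward as they close: fully open they stand 13 mm farther back than shut.
Start: joints at [-1.242, 0.217, 1.613, -0, 1.311, -0.112], TCP at [0.267, -0.565, 0.231] pointing down, gripper open.
Joint ranges: [-2.75, 2.75], [-0.78, 2.1], [0.31, 2.55], [-1.13, 4.27], [0.13, 2.63], [-2.58, 2.58]. Speed limits (rad/s): [2.79, 2.79, 3.14, 3.14, 3.14, 3.14].

### API

Orientations are given as a unit quaternion [x, y, z, w].
In Python, from bench import status, cams, robot gives the robot as it stands.
- The arm moves only by the tool send_rows, never from a script. Its argument "commands" is a list of rows, each a list of 3 entries, a list of its own where there are three numbers: the shift along the tool's x, y, z as a fraction of full scale, then the turn, a rotation vector about the tool's x, y, z as a fraction of full scale, then the closure in counts, from 0 (fully open) to 255 (shut). A call has exactly 10 rows; each row shifts and turns the commanded pose from where the row before left it, along the tool's axes as they then stand; what a row does not reach is not made up. Full scale, the value 1, is 0.04 m for a shift and 5 degrees for a turn. A row lasts 1/10 s, in which the tool goes at most 50 mm and 8.59 degrees, less where a joint would pass 70% of its speed; a pose out of reach is approached as far as the arm can. A call with a number of a shift or a turn outside -1 to 1 is refused whole. A call with a gripper value outside its range is refused whole. The fingers move at their own pace and stop on an object; "squeeze" is the grip in N (left out, the last holds). Time passes only in rows, so rows that do not move let the fingers close, or fill a call up. It gives the time, the measured TCP pose, the force and the opening at its end, in the units of the state.
- status.read_state(): the state, without advancing time (a new reading comes with each control period).
- cams.capture(name): name is "side" or "top" or "wrist"; returns a dict with "img" (480x640x3 uint8, blue, green, red), "vertical_fov" (degrees; the focal length in pixels is half the picture's height over the tangent of half this angle, whatever the lens; pixels are square), "cx", "cy" (the principal point, pixels), "view" (4x4, takes a point from world to camera coordinates). Camera axes: x right, y up, looking along -z (the intrinsics and any distortion apply to the point x, -y, -z); pixel columns grow to the right and rows downward; lengths in m; the calibration is good to about 2 mm. A picture is of the moment at which its call begins. There is no depth.
- robot.hand_in(): hands the job in, once; it reports no verdict.
The state is a dict: "t": time; "joint_positions": joint angles; "joint_velocities": joint speeds; "effort": joint torques, N m; "position": TCP position; "orientation": TCP orientation; "contact_force": force on the tool from outside, world axes, zero at the start; "torque": the same for the moment, N m; "width": finger opening in m.
Only numpy, scipy, OpenCV 4.12 (cv2) and the standard library are available. Lean on these libraries where they do the work, as an engineer would, in place of code of your own. Each camera call takes 0.05 s, during which the arm holds its last target.

## Working session

There is one attempt and no reset: what is moved stays moved. The work goes in short steps, Python scripts to look and compute and a tool call to move; the robot and the scene stay as the last step left them, time stands still between calls to the robot, and variables do not carry over. Pictures are saved under pics/ and viewed, and the job is handed in when it is done.

Besides the shell and the picture viewer there is one more tool, called after ">>>" as a command line: name --argument value ..., lists and objects as JSON in quotes. send_rows: Moves the arm, as the interface text tells. Shift numbers are shares of 0.04 m and turn numbers shares of 5 degrees, none past 1 either way. Its arguments: {"type":"object","properties":{"commands":{"type":"array","items":{"type":"array"}},"squeeze":{"type":"number"}},"required":["commands"]}

```bash
mkdir -p pics; ls; python3 - <<'E'
from bench import status,cams,robot
import cv2,numpy as np,pickle
s=status.read_state()
print({k:np.round(v,3) for k,v in s.items()}, robot.grasp_offset)
d={}
for n in ["top","side"]:
    c=cams.capture(n); d[n]=c; cv2.imwrite(f"pics/{n}0.png",c["img"])
    print(n,{k:v for k,v in c.items() if k!="img"})
pickle.dump(d,open("c0.pkl","wb"))
E
```

```text
pics
{'t': np.float64(0.0), 'joint_positions': array([-1.242,  0.218,  1.615, -0.   ,  1.311, -0.112]), 'joint_velocities': array([-0.   , -0.002, -0.   , -0.001, -0.001,  0.001]), 'effort': array([-0.0000e+00, -3.9685e+01, -3.0385e+01, -0.0000e+00,  1.0000e-02,
       -0.0000e+00]), 'position': array([ 0.266, -0.564,  0.23 ]), 'orientation': array([ 0.976,  0.219, -0.   , -0.001]), 'contact_force': array([-0.67 ,  0.597, -0.16 ]), 'torque': array([-0.003,  0.035, -0.04 ]), 'width': np.float64(0.085)} 0.0187
top {'vertical_fov': 43.14303058404622, 'cx': 318.7770260650202, 'cy': 237.31645497254794, 'view': array([[-0.0231533 , -0.99940377, -0.02561289,  0.05312066],
       [ 0.98381428, -0.02733075,  0.17709461, -0.66643831],
       [-0.17768904, -0.021098  ,  0.9838605 , -1.19997133],
       [ 0.        ,  0.        ,  0.        ,  1.        ]])}
side {'vertical_fov': 42.925009779572946, 'cx': 324.07375838696805, 'cy': 241.835230715733, 'view': array([[-0.93065689, -0.36542069,  0.01858691,  0.61431385],
       [ 0.27659256, -0.66935574,  0.68953568, -0.2211663 ],
       [-0.23952935,  0.64686213,  0.72401317, -1.11194127],
       [ 0.        ,  0.        ,  0.        ,  1.        ]])}
```

View pics/top0.png

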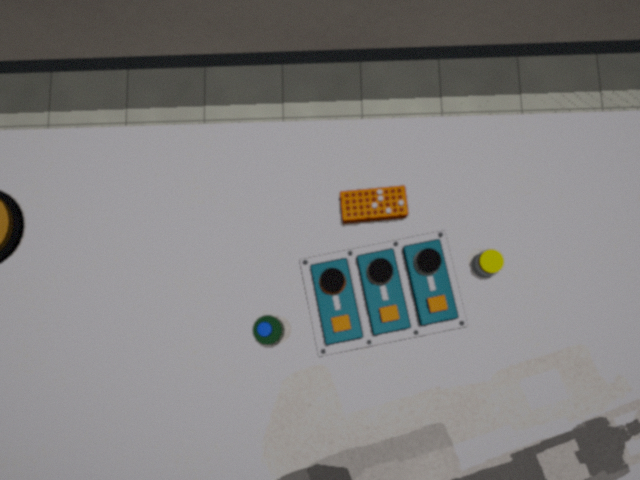

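View pics/side0.png

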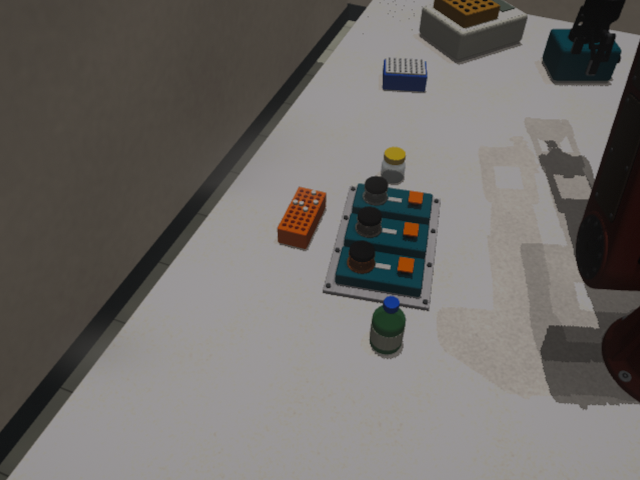

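The top view shows the pads near (333,281), (381,271), (428,261) and the tags near (341,323), (389,313), (437,303). In the side view the pads are near (362,252), (369,217), (376,185) and the tags near (406,265), (411,230), (416,199). The bottle is on the left, the jar on the right and the rack beyond. Next I fit the fixture pose to both views.

```bash
cat > h.py <<'E'
import numpy as np,cv2
def proj(c,P):
    P=np.atleast_2d(P); V=c["view"]; q=P@V[:3,:3].T+V[:3,3]
    f=240/np.tan(np.radians(c["vertical_fov"])/2)
    return np.c_[c["cx"]+f*q[:,0]/-q[:,2], c["cy"]+f*(-q[:,1])/-q[:,2]]
def ray(c,uv,z):
    f=240/np.tan(np.radians(c["vertical_fov"])/2);V=c["view"];R=V[:3,:3]
    o=-R.T@V[:3,3]; d=R.T@np.array([(uv[0]-c["cx"])/f,-(uv[1]-c["cy"])/f,-1])
    return o+d*(z-o[2])/d[2]
E
python3 - <<'E'
from h import *; import pickle
from scipy.optimize import least_squares
d=pickle.load(open("c0.pkl","rb"))
g={"top":dict(pad=[(333,281),(381,271),(428,261)],tag=[(341,323),(389,313),(437,303)]),
"side":dict(pad=[(362,252),(369,217),(376,185)],tag=[(406,265),(411,230),(416,199)])}
obs=[]
for n in g:
    im=d[n]["img"]; hsv=cv2.cvtColor(im,cv2.COLOR_BGR2HSV)
    for k in range(3):
        m=cv2.inRange(hsv,(5,150,120),(25,255,255))
        nn,l,st,ce=cv2.connectedComponentsWithStats(m)
        u=min((i for i in range(1,nn) if st[i,4]>20),key=lambda i:np.hypot(*(ce[i]-g[n]["tag"][k])))
        print(n,"tag",k,ce[u].round(1),st[u])
        obs.append((n,"tag",k,ce[u]))
        if n=="top":
            m=(im.max(2)<45).astype(np.uint8)
            nn,l,st,ce=cv2.connectedComponentsWithStats(m)
            u=min((i for i in range(1,nn) if st[i,4]>50),key=lambda i:np.hypot(*(ce[i]-g[n]["pad"][k])))
            print(n,"pad",k,ce[u].round(1),st[u]); obs.append((n,"pad",k,ce[u]))
def pts(p,kind,k):
    x,z=(.04,.08) if kind=="pad" else (-.048,.058 if kind=="tag" else 0)
    y=.1*(1-k); c,s=np.cos(p[2]),np.sin(p[2])
    return np.array([p[0]+c*x-s*y,p[1]+s*x+c*y,z])
for sel in (["top"],["side"],["top","side"]):
    O=[o for o in obs if o[0] in sel]
    f=lambda p:np.concatenate([proj(d[o[0]],pts(p,o[1],o[2]))[0]-o[3] for o in O])
    r=least_squares(f,[.6,-.1,.2]); print(sel,r.x.round(4)); print(r.fun.reshape(-1,2).round(1).tolist())
p=r.x
for kind in("pad","tag"):
    for k in range(3): print(kind,k,pts(p,kind,k).round(4),np.hypot(*pts(p,kind,k)[:2]))
    print(proj(d["side"],[pts(p,kind,k) for k in range(3)]).round(0).tolist())
t=d["top"];print("bottle",ray(t,(265,328),.12),"jar",ray(t,(490,262),.07),"rack",ray(t,(374,203),.045))
E
python3 - <<'E'
import cv2
for n,(a,b,c,e) in {"top":(220,460,170,370),"side":(260,460,130,360)}.items():
    im=cv2.imread(f"pics/{n}0.png")[c:e,a:b]; cv2.imwrite(f"pics/{n}0z.png",cv2.resize(im,None,fx=3-(n=='side')*.5,fy=3-(n=='side')*.5,interpolation=2))
E
```

```text
top tag 0 [340.6 322.9] [332 315  18  17 229]
top pad 0 [331.7 280.1] [320 269  24  24 439]
top tag 1 [388.7 313.3] [380 306  19  16 233]
top pad 1 [379.9 270.5] [368 259  24  24 451]
top tag 2 [437.1 303.5] [428 296  19  16 237]
top pad 2 [428.  260.6] [416 249  25  24 451]
side tag 0 [405.6 263.9] [398 257  16  15 191]
side tag 1 [410.8 228.4] [404 222  15  14 159]
side tag 2 [415.4 196.6] [409 191  14  12 135]
['top'] [ 0.5541 -0.0934  0.177 ]
[[-0.2, 0.6], [-0.2, -0.2], [-0.1, 0.3], [0.1, -0.5], [-0.2, 0.2], [0.5, -0.5]]
['side'] [ 0.5564 -0.0931  0.176 ]
[[-0.0, 0.1], [0.0, 0.0], [0.0, -0.1]]
['top', 'side'] [ 0.5549 -0.0933  0.1763]
[[-0.3, 0.2], [-0.2, -0.6], [-0.1, -0.1], [0.1, -0.9], [-0.2, -0.1], [0.4, -0.8], [0.8, 0.2], [0.8, 0.1], [0.7, 0.0]]
pad 0 [0.5767 0.0121 0.08  ] 0.5768585105065643
pad 1 [ 0.5943 -0.0863  0.08  ] 0.6005044684385659
pad 2 [ 0.6118 -0.1848  0.08  ] 0.6390974042237357
[[363.0, 249.0], [370.0, 214.0], [377.0, 183.0]]
tag 0 [ 0.4901 -0.0033  0.058 ] 0.4901058645656334
tag 1 [ 0.5076 -0.1017  0.058 ] 0.5177293056728193
tag 2 [ 0.5252 -0.2002  0.058 ] 0.56203514963327
[[406.0, 264.0], [412.0, 229.0], [416.0, 197.0]]
bottle [0.48202462 0.14266902 0.12      ] jar [ 0.60525614 -0.31039255  0.07      ] rack [ 0.74088986 -0.08218583  0.045     ]
```

>>> send_rows --commands '[[[0, 0, 0], [0, 0, 0.61], 255], [[0, 0, 0], [0, 0, 0.61], 255], [[0, 0, 0], [0, 0, 0.61], 255], [[0, 0, 0], [0, 0, 0.61], 255], [[0, 0, 0], [0, 0, 0.61], 255], [[0, 0, 0], [0, 0, 0], 255], [[0, 0, 0], [0, 0, 0], 255], [[0, 0, 0], [0, 0, 0], 255], [[0, 0, 0], [0, 0, 0], 255], [[0, 0, 0], [0, 0, 0], 255]]' --squeeze 30

```text
t: 1.1
position: [0.2667, -0.5652, 0.2312]
orientation: [0.996, 0.087, -0.0, -0.0]
contact_force: [-0.5, -0.0, -0.8]
width: -0.0001
```

```bash
cat > d.py <<'E'
from bench import status
import numpy as np,sys
from scipy.spatial.transform import Rotation as R
s=status.read_state(); r=R.from_quat(s["orientation"])
p=np.array([0.555,-0.0932,0]);c,q=np.cos(.1765),np.sin(.1765)
F=np.array([[c,-q,0],[q,c,0],[0,0,1]])
print("t",round(s["t"],2),"pos",np.round(s["position"],4),"F",np.round(s["contact_force"],2),"w",round(s["width"],4))
print("tool x,z",r.as_matrix()[:,0].round(4),r.as_matrix()[:,2].round(4),"yaw",np.degrees(np.arctan2(r.as_matrix()[1,0],r.as_matrix()[0,0])).round(2))
T=np.array(eval(sys.argv[1]))  # fixture frame target
w=p+F@T; dd=r.inv().apply(w-s["position"]); print("world",w.round(4),"tool delta m",dd.round(4),"in units",(dd/.04).round(3))
E
python3 d.py "[.04,.1,.11]"
```

```text
t 1.1 pos [ 0.2667 -0.5652  0.2312] F [-0.51 -0.03 -0.77] w -0.0001
tool x,z [0.9847 0.174  0.    ] [-0.e+00  1.e-04 -1.e+00] yaw 10.02
world [0.5768 0.0123 0.11  ] tool delta m [ 0.4059 -0.5147  0.1213] in units [ 10.147 -12.867   3.033]
```

>>> send_rows --commands '[[[0.5, -0.64, 0], [0, 0, 0], 255], [[0.5, -0.64, 0], [0, 0, 0], 255], [[0.5, -0.64, 0], [0, 0, 0], 255], [[0.5, -0.64, 0], [0, 0, 0], 255], [[0.5, -0.64, 0], [0, 0, 0], 255], [[0.5, -0.64, 0], [0, 0, 0], 255], [[0.5, -0.64, 0], [0, 0, 0], 255], [[0.5, -0.64, 0], [0, 0, 0], 255], [[0.5, -0.64, 0], [0, 0, 0], 255], [[0.5, -0.64, 0], [0, 0, 0], 255]]'

```text
t: 2.1
position: [0.4197, -0.2772, 0.2316]
orientation: [0.996, 0.087, 0.0, 0.0]
contact_force: [-0.6, -0.3, 0.1]
width: 0.0004
```

>>> send_rows --commands '[[[0.5, -0.64, 0], [0, 0, 0], 255], [[0.5, -0.64, 0], [0, 0, 0], 255], [[0.5, -0.64, 0], [0, 0, 0], 255], [[0.5, -0.64, 0], [0, 0, 0], 255], [[0.5, -0.64, 0.3], [0, 0, 0], 255], [[0.5, -0.64, 0.4], [0, 0, 0], 255], [[0.5, -0.64, 0.5], [0, 0, 0], 255], [[0.5, -0.64, 0.5], [0, 0, 0], 255], [[0.5, -0.64, 0.3], [0, 0, 0], 255], [[0.3, -0.3, 0], [0, 0, 0], 255]]'

```text
t: 3.1
position: [0.565, -0.004, 0.149]
orientation: [0.996, 0.088, -0.002, -0.001]
contact_force: [0.1, 0.0, -0.4]
width: 0.0004
```

```bash
python3 d.py "[.04,.1,.09]"; python3 - <<'E'
from bench import cams
import cv2,numpy as np
ims=[cv2.imread]
a=cams.capture("side")["img"]; b=cams.capture("top")["img"]
cv2.imwrite("pics/p1.png",np.hstack([cv2.resize(a[110:310,260:460],(400,400)),cv2.resize(b[170:370,250:450],(400,400))]))
E
```

```text
t 3.1 pos [ 0.565 -0.004  0.149] F [ 0.08  0.02 -0.45] w 0.0004
tool x,z [ 0.9844  0.1759 -0.0042] [-0.0045  0.0011 -1.    ] yaw 10.13
world [0.5768 0.0123 0.09  ] tool delta m [ 0.0147 -0.0138  0.0589] in units [ 0.368 -0.345  1.474]
```

View pics/p1.png

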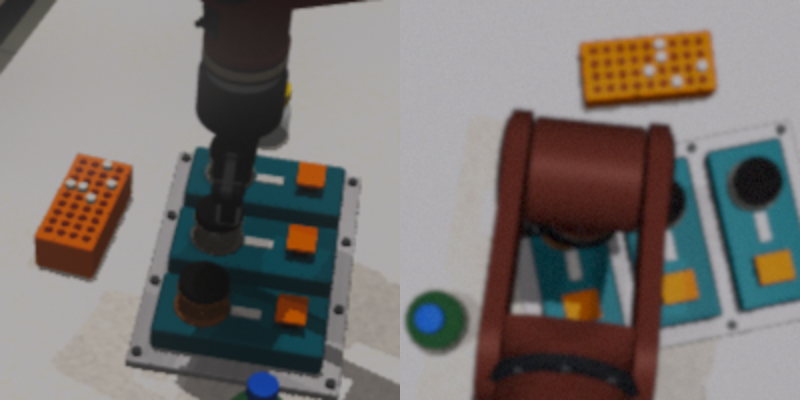

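The side view shows the shut fingers hanging near crop (230,190), with the three pads and tags in the expected places. The arm may still be settling, so I'll make a small correction and let it stop.

>>> send_rows --commands '[[[0, 0, 0.25], [0, 0, 0], 255], [[0, 0, 0.25], [0, 0, 0], 255], [[0, 0, 0.25], [0, 0, 0], 255], [[0, 0, 0.1], [0, 0, 0], 255], [[0, 0, 0], [0, 0, 0], 255], [[0, 0, 0], [0, 0, 0], 255], [[0, 0, 0], [0, 0, 0], 255], [[0, 0, 0], [0, 0, 0], 255], [[0, 0, 0], [0, 0, 0], 255], [[0, 0, 0], [0, 0, 0], 255]]'

```text
t: 4.2
position: [0.5663, -0.0063, 0.1176]
orientation: [0.996, 0.087, 0.0, 0.0]
contact_force: [-0.3, -0.4, -0.4]
width: 0.0001
```

```bash
python3 d.py "[.04,.1,.085]"; python3 d.py "[.04,.1,.085]"|head -1
```

```text
t 4.2 pos [ 0.5663 -0.0063  0.1176] F [-0.31 -0.36 -0.35] w 0.0001
tool x,z [9.848e-01 1.739e-01 5.000e-04] [ 5.e-04 -1.e-04 -1.e+00] yaw 10.01
world [0.5768 0.0123 0.085 ] tool delta m [ 0.0136 -0.0165  0.0326] in units [ 0.339 -0.412  0.815]
t 4.2 pos [ 0.5663 -0.0063  0.1176] F [-0.31 -0.36 -0.35] w 0.0001
```

Correct the lateral offset and stop 8 mm above the pad.

>>> send_rows --commands '[[[0.17, -0.21, 0], [0, 0, 0], 255], [[0.17, -0.21, 0], [0, 0, 0], 255], [[0, 0, 0.25], [0, 0, 0], 255], [[0, 0, 0.25], [0, 0, 0], 255], [[0, 0, 0.24], [0, 0, 0], 255], [[0, 0, 0], [0, 0, 0], 255], [[0, 0, 0], [0, 0, 0], 255], [[0, 0, 0], [0, 0, 0], 255], [[0, 0, 0], [0, 0, 0], 255], [[0, 0, 0], [0, 0, 0], 255]]'

```text
t: 5.2
position: [0.577, 0.0124, 0.0883]
orientation: [0.996, 0.087, 0.001, 0.0]
contact_force: [0.3, 0.4, 1.0]
width: 0.0003
```

```bash
python3 d.py "[.04,.1,.072]"; python3 - <<'E'
from bench import cams
import cv2
a=cams.capture("side")["img"]
cv2.imwrite("pics/p2.png",cv2.resize(a[110:310,260:460],(600,600),interpolation=2))
E
```

```text
t 5.2 pos [0.577  0.0124 0.0883] F [0.3  0.36 0.96] w 0.0003
tool x,z [0.9848 0.1736 0.0011] [ 1.1e-03 -1.0e-04 -1.0e+00] yaw 10.0
world [0.5768 0.0123 0.072 ] tool delta m [-0.0003  0.0001  0.0163] in units [-0.007  0.003  0.407]
```

View pics/p2.png

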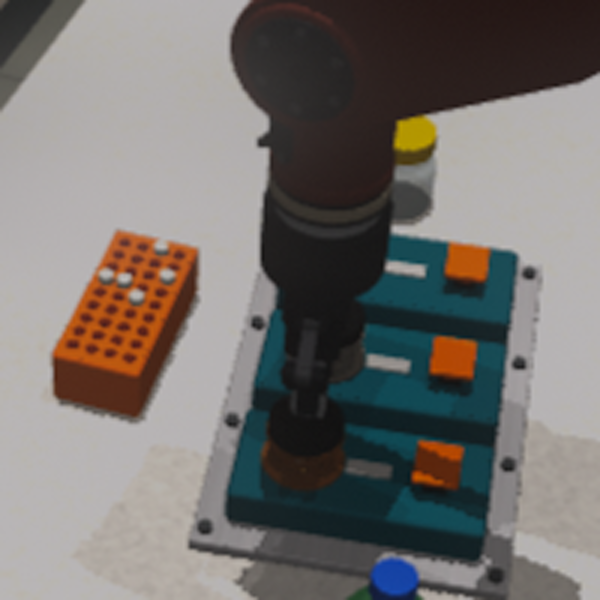

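The image shows the fingertips centred just above the left pad, near crop (305,410). Now I press 8 mm.

>>> send_rows --commands '[[[0, 0, 0.1], [0, 0, 0], 255], [[0, 0, 0.1], [0, 0, 0], 255], [[0, 0, 0.1], [0, 0, 0], 255], [[0, 0, 0.11], [0, 0, 0], 255], [[0, 0, 0], [0, 0, 0], 255], [[0, 0, 0], [0, 0, 0], 255], [[0, 0, 0], [0, 0, 0], 255], [[0, 0, 0], [0, 0, 0], 255], [[0, 0, 0], [0, 0, 0], 255], [[0, 0, 0], [0, 0, 0], 255]]'

```text
t: 6.25
position: [0.5768, 0.0125, 0.0721]
orientation: [0.996, 0.087, 0.0, 0.0]
contact_force: [-2.9, -0.2, 6.9]
width: 0.0001
```

```bash
cat > f.py <<'E'
from bench import cams,status
import numpy as np
a=[]
for i in range(8):
    c=cams.capture("side"); s=status.read_state(); a.append(np.r_[s["contact_force"],s["position"][2]*1000])
a=np.array(a);print("t",s["t"],"mean",a.mean(0).round(2),"sd",a.std(0).round(2))
import cv2; cv2.imwrite("pics/f%d.png"%(s["t"]*10),cv2.resize(c["img"][110:310,260:460],(600,600),interpolation=2))
E
python3 f.py; python3 d.py "[.04,.1,.072]"
```

```text
t 6.65 mean [-2.01 -0.1   6.6  72.13] sd [0.53 0.39 0.34 0.02]
t 6.65 pos [0.5768 0.0125 0.0721] F [-2.02  0.07  7.01] w 0.0001
tool x,z [0.9848 0.1738 0.    ] [ 0.e+00 -1.e-04 -1.e+00] yaw 10.01
world [0.5768 0.0123 0.072 ] tool delta m [-0.0001  0.0002  0.0001] in units [-0.002  0.006  0.004]
```

Left pad: 6.6 N at about 8 mm, which is stiff. Next I release it and go to the middle pad.

>>> send_rows --commands '[[[0, 0, -0.3], [0, 0, 0], 255], [[0, 0, -0.4], [0, 0, 0], 255], [[0, 0.5, 0], [0, 0, 0], 255], [[0, 0.5, 0], [0, 0, 0], 255], [[0, 0.5, 0], [0, 0, 0], 255], [[0, 0.5, 0], [0, 0, 0], 255], [[0, 0.5, 0], [0, 0, 0], 255], [[0, 0, 0], [0, 0, 0], 255], [[0, 0, 0.15], [0, 0, 0], 255], [[0, 0, 0.15], [0, 0, 0], 255]]'

```text
t: 7.65
position: [0.5937, -0.085, 0.0871]
orientation: [0.996, 0.087, -0.0, -0.0]
contact_force: [-0.5, -1.0, -0.1]
width: 0.0002
```

```bash
python3 f.py; python3 d.py "[.04,0,.072]"
```

```text
t 8.05 mean [ 8.000e-02  8.000e-02 -2.800e-01  8.662e+01] sd [0.29 0.45 0.61 0.75]
t 8.05 pos [ 0.5941 -0.0856  0.0875] F [ 0.19  0.1  -0.54] w -0.0002
tool x,z [9.847e-01 1.742e-01 3.000e-04] [ 3.e-04 -1.e-04 -1.e+00] yaw 10.03
world [ 0.5944 -0.0862  0.072 ] tool delta m [0.0001 0.0006 0.0155] in units [0.003 0.015 0.388]
```

>>> send_rows --commands '[[[0, 0, 0.1], [0, 0, 0], 255], [[0, 0, 0.1], [0, 0, 0], 255], [[0, 0, 0.1], [0, 0, 0], 255], [[0, 0, 0.09], [0, 0, 0], 255], [[0, 0, 0], [0, 0, 0], 255], [[0, 0, 0], [0, 0, 0], 255], [[0, 0, 0], [0, 0, 0], 255], [[0, 0, 0], [0, 0, 0], 255], [[0, 0, 0], [0, 0, 0], 255], [[0, 0, 0], [0, 0, 0], 255]]'

```text
t: 9.05
position: [0.5942, -0.0859, 0.0719]
orientation: [0.996, 0.087, 0.0, 0.0]
contact_force: [0.5, -0.2, 2.8]
width: -0.0
```

```bash
python3 f.py; python3 d.py "[.04,0,.072]"
```

```text
t 9.45 mean [ 0.96  0.31  2.74 71.82] sd [0.33 0.46 0.44 0.03]
t 9.45 pos [ 0.5942 -0.0859  0.0718] F [1.03 1.24 3.48] w -0.0002
tool x,z [9.848e-01 1.737e-01 4.000e-04] [ 4.e-04 -1.e-04 -1.e+00] yaw 10.0
world [ 0.5944 -0.0862  0.072 ] tool delta m [ 0.0002  0.0003 -0.0002] in units [ 0.004  0.007 -0.005]
```

>>> send_rows --commands '[[[0, 0, -0.3], [0, 0, 0], 255], [[0, 0, -0.4], [0, 0, 0], 255], [[0, 0.5, 0], [0, 0, 0], 255], [[0, 0.5, 0], [0, 0, 0], 255], [[0, 0.5, 0], [0, 0, 0], 255], [[0, 0.5, 0], [0, 0, 0], 255], [[0, 0.5, 0], [0, 0, 0], 255], [[0, 0, 0], [0, 0, 0], 255], [[0, 0, 0.15], [0, 0, 0], 255], [[0, 0, 0.15], [0, 0, 0], 255]]'

```text
t: 10.45
position: [0.6111, -0.1839, 0.087]
orientation: [0.996, 0.087, -0.0, -0.0]
contact_force: [-0.3, -0.2, 0.6]
width: 0.0002
```

```bash
python3 f.py; python3 d.py "[.04,-.1,.072]"
```

```text
t 10.85 mean [ 0.00e+00  1.00e-02 -5.00e-01  8.69e+01] sd [0.4  0.41 0.47 0.96]
t 10.85 pos [ 0.6116 -0.1841  0.088 ] F [ 0.59 -0.17 -0.35] w 0.0
tool x,z [9.847e-01 1.743e-01 5.000e-04] [ 5.e-04 -2.e-04 -1.e+00] yaw 10.04
world [ 0.6119 -0.1846  0.072 ] tool delta m [0.0002 0.0006 0.016 ] in units [0.005 0.014 0.401]
```

Middle pad: 2.7 N, which is soft. I still have to test the right one.

>>> send_rows --commands '[[[0, 0, 0.1], [0, 0, 0], 255], [[0, 0, 0.1], [0, 0, 0], 255], [[0, 0, 0.1], [0, 0, 0], 255], [[0, 0, 0.1], [0, 0, 0], 255], [[0, 0, 0], [0, 0, 0], 255], [[0, 0, 0], [0, 0, 0], 255], [[0, 0, 0], [0, 0, 0], 255], [[0, 0, 0], [0, 0, 0], 255], [[0, 0, 0], [0, 0, 0], 255], [[0, 0, 0], [0, 0, 0], 255]]'

```text
t: 11.85
position: [0.6117, -0.1844, 0.0732]
orientation: [0.996, 0.087, 0.0, -0.0]
contact_force: [-3.3, 2.2, 7.8]
width: 0.0002
```

```bash
python3 f.py; python3 d.py "[-.048,0,.09]"
```

```text
t 12.25 mean [-2.6   1.62  7.88 73.14] sd [0.28 0.39 0.4  0.01]
t 12.25 pos [ 0.6116 -0.1844  0.0731] F [-2.35  1.53  8.58] w -0.0001
tool x,z [9.848e-01 1.738e-01 2.000e-04] [ 2.e-04  0.e+00 -1.e+00] yaw 10.01
world [ 0.5077 -0.1016  0.09  ] tool delta m [-0.0879 -0.0996 -0.0169] in units [-2.198 -2.49  -0.422]
```

Right pad: 7.9 N at about 7 mm, which is stiff. The middle foot is the soft one, so I move over the middle tag.

>>> send_rows --commands '[[[0, 0, -0.5], [0, 0, 0], 255], [[0, 0, -0.3], [0, 0, 0], 255], [[-0.44, -0.5, 0], [0, 0, 0], 255], [[-0.44, -0.5, 0], [0, 0, 0], 255], [[-0.44, -0.5, 0], [0, 0, 0], 255], [[-0.44, -0.5, 0], [0, 0, 0], 255], [[-0.44, -0.5, 0], [0, 0, 0], 255], [[0, 0, 0], [0, 0, 0], 255], [[0, 0, 0.25], [0, 0, 0], 255], [[0, 0, 0.25], [0, 0, 0], 255]]'

```text
t: 13.25
position: [0.5087, -0.102, 0.0837]
orientation: [0.996, 0.087, 0.001, 0.001]
contact_force: [0.6, -0.1, -0.1]
width: -0.0001
```

```bash
python3 f.py; python3 d.py "[-.048,0,.046]"; ls -t pics|head -1; cp pics/$(ls -t pics|head -1) pics/tagpre.png
```

```text
t 13.65 mean [-2.000e-02 -4.200e-01 -7.000e-02  8.283e+01] sd [0.4  0.37 0.54 0.93]
t 13.65 pos [ 0.5078 -0.1015  0.0839] F [ 0.34 -0.77  0.14] w -0.0001
tool x,z [9.848e-01 1.735e-01 5.000e-04] [ 6.e-04 -2.e-04 -1.e+00] yaw 9.99
world [ 0.5077 -0.1016  0.046 ] tool delta m [-0.0001  0.0001  0.0379] in units [-0.003  0.002  0.948]
f136.png
```

View pics/tagpre.png

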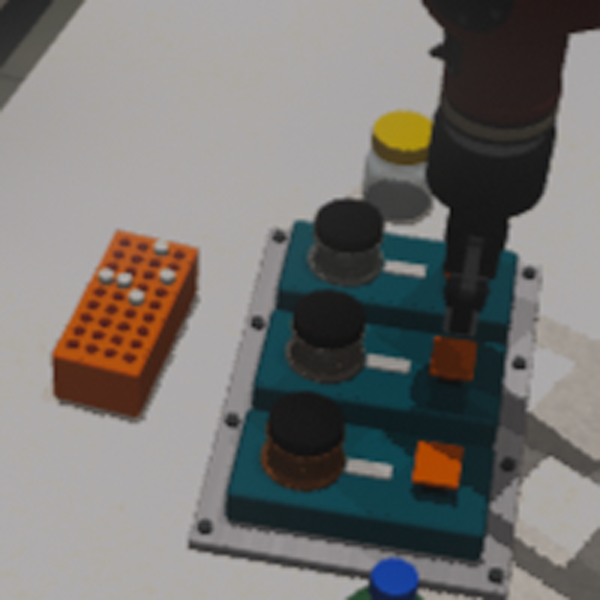

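The tips are above the middle tag near (455,330), and all three pads have sprung back. Now I push down.

>>> send_rows --commands '[[[0, 0, 0.2], [0, 0, 0], 255], [[0, 0, 0.2], [0, 0, 0], 255], [[0, 0, 0.12], [0, 0, 0], 255], [[0, 0, 0.12], [0, 0, 0], 255], [[0, 0, 0.1], [0, 0, 0], 255], [[0, 0, 0.1], [0, 0, 0], 255], [[0, 0, 0.1], [0, 0, 0], 255], [[0, 0, 0.02], [0, 0, 0], 255], [[0, 0, 0], [0, 0, 0], 255], [[0, 0, 0], [0, 0, 0], 255]]'

```text
t: 14.65
position: [0.5071, -0.1011, 0.0459]
orientation: [0.996, 0.087, -0.001, -0.0]
contact_force: [-3.5, 1.7, 6.8]
width: -0.0
```

```bash
python3 f.py; python3 d.py "[-.048,0,.046]"
```

```text
t 15.05 mean [-3.78  1.08  6.8  45.91] sd [0.35 0.6  0.77 0.01]
t 15.05 pos [ 0.5071 -0.1011  0.0459] F [-4.5   1.36  6.8 ] w 0.0003
tool x,z [ 0.9848  0.1739 -0.001 ] [-1.1e-03  3.0e-04 -1.0e+00] yaw 10.02
world [ 0.5077 -0.1016  0.046 ] tool delta m [ 0.0006  0.0007 -0.0001] in units [ 0.014  0.017 -0.002]
```

>>> send_rows --commands '[[[0, 0, 0.03], [0, 0, 0], 255], [[0, 0, 0.02], [0, 0, 0], 255], [[0, 0, 0], [0, 0, 0], 255], [[0, 0, 0], [0, 0, 0], 255], [[0, 0, 0], [0, 0, 0], 255], [[0, 0, 0], [0, 0, 0], 255], [[0, 0, 0], [0, 0, 0], 255], [[0, 0, 0], [0, 0, 0], 255], [[0, 0, 0], [0, 0, 0], 255], [[0, 0, 0], [0, 0, 0], 255]]'

```text
t: 16.05
position: [0.5071, -0.1011, 0.0457]
orientation: [0.996, 0.087, -0.001, -0.0]
contact_force: [-8.6, 2.2, 18.3]
width: -0.0001
```

>>> send_rows --commands '[[[0, 0, -0.3], [0, 0, 0], 255], [[0, 0, -0.6], [0, 0, 0], 255], [[0, 0, -0.8], [0, 0, 0], 255], [[0, 0, -0.8], [0, 0, 0], 255], [[0, 0, -0.8], [0, 0, 0], 255], [[-0.4, 0.8, -0.4], [0, 0, 0], 255], [[-0.4, 0.8, 0], [0, 0, 0], 255], [[-0.4, 0.8, 0], [0, 0, 0], 255], [[-0.4, 0.8, 0], [0, 0, 0], 255], [[-0.4, 0.8, 0], [0, 0, 0], 255]]'

```text
t: 17.05
position: [0.4563, -0.2743, 0.1916]
orientation: [0.996, 0.087, 0.001, 0.001]
contact_force: [0.3, 0.3, 0.5]
width: -0.0001
```

>>> send_rows --commands '[[[-0.4, 0.8, 0], [0, 0, 0], 255], [[-0.4, 0.8, 0], [0, 0, 0], 255], [[-0.4, 0.8, 0], [0, 0, 0], 255], [[-0.3, 0.6, 0], [0, 0, 0], 255], [[0, 0, 0], [0, 0, 0], 255], [[0, 0, 0], [0, 0, 0], 255], [[0, 0, 0], [0, 0, 0], 255], [[0, 0, 0], [0, 0, 0], 255], [[0, 0, 0], [0, 0, 0], 255], [[0, 0, 0], [0, 0, 0], 255]]'

```text
t: 18.05
position: [0.4185, -0.4006, 0.1914]
orientation: [0.996, 0.088, 0.0, 0.0]
contact_force: [0.5, -0.3, -0.5]
width: 0.0002
```

```bash
python3 - <<'E'
from bench import cams
from h import *
import pickle
p=np.array([.555,-.0932,0]);c,s=np.cos(.1765),np.sin(.1765);F=np.array([[c,-s,0],[s,c,0],[0,0,1]])
d0=pickle.load(open("c0.pkl","rb"));out=[]
for n,(r0,r1,c0,c1) in {"side":(110,310,260,460),"top":(170,370,260,460)}.items():
    cc=cams.capture(n);out.append(cv2.resize(cc["img"][r0:r1,c0:c1],(400,400),interpolation=2))
    m=cv2.inRange(cv2.cvtColor(cc["img"],cv2.COLOR_BGR2HSV),(5,150,120),(25,255,255))
    nn,l,st,ce=cv2.connectedComponentsWithStats(m)
    for k in range(3):
        up=proj(cc,p+F@[-.048,.1-.1*k,.058])[0];dn=proj(cc,p+F@[-.048,.1-.1*k,.046])[0]
        i=min((i for i in range(1,nn) if st[i,4]>20),key=lambda i:np.hypot(*(ce[i]-up)))
        print(n,k,"seen",ce[i].round(1),"up",up.round(1),"down",dn.round(1))
cv2.imwrite("pics/end.png",np.hstack(out))
E
python3 d.py "[0,0,0]"
```

```text
side 0 seen [405.7 264. ] up [406.4 264.1] down [405.7 268.2]
side 1 seen [410.1 232.5] up [411.5 228.6] down [410.8 232.7]
side 2 seen [415.5 196.7] up [416.  196.7] down [415.3 200.8]
top 0 seen [340.7 322.9] up [340.2 323.1] down [340.2 323.3]
top 1 seen [388.4 313.4] up [388.5 313.2] down [388.  313.5]
top 2 seen [437.  303.5] up [436.7 303.3] down [435.8 303.7]
t 18.15 pos [ 0.4183 -0.4009  0.1914] F [-0.51  0.41  0.13] w 0.0001
tool x,z [9.847e-01 1.745e-01 1.000e-04] [ 1.e-04 -1.e-04 -1.e+00] yaw 10.05
world [ 0.555  -0.0932  0.    ] tool delta m [ 0.1882 -0.2791  0.1914] in units [ 4.706 -6.978  4.784]
```

View pics/end.png

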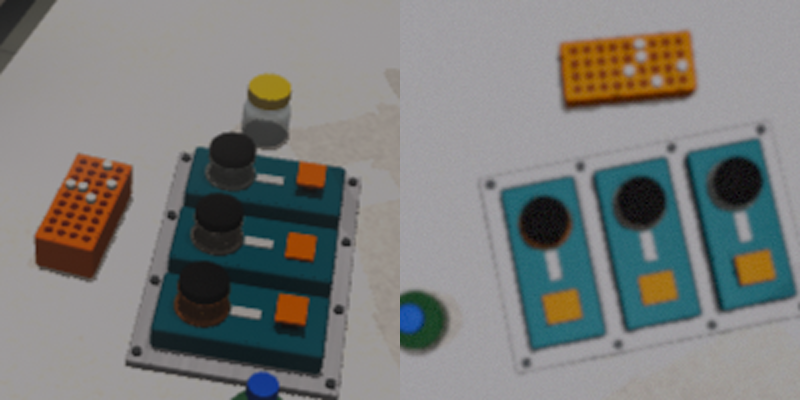

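The final pictures show the middle tag down: it is at side-view row 232.5, where fully down would be 232.7. The other two tags are up, all three pads are up, and the loose objects look untouched.

```bash
python3 -c "
from bench import robot; print(robot.hand_in())"
```

```text
the job is handed in; nothing more can be done
None
```

The middle foot is the soft one. I pushed its orange tag fully down and handed the job in at about 18 s; the hand-in reports no verdict.

| Pad (in order pressed) | Press depth | Force |
|---|---|---|
| Left | 7.9 mm | 6.6 N |
| Middle | 8.2 mm | 2.7 N |
| Right | 6.9 mm | 7.9 N |

- **Press depth:** the right pad was pressed about 1 mm less than the 8 mm asked for, but well past the 5 mm needed. Its force was still far above the middle pad's, so this does not change the result.
- **Tag:** pushing the middle tag, the force rose to about 18 N at a tip height of 45.7 mm, which means it had reached its hard stop.
- **Final pictures:** the middle tag appears where a fully pressed tag should be, and the left and right tags where they should be when up. By eye, all three pads have sprung back, and the bottle, rack and jar look unmoved; I did not measure those.
- **Robot:** it ended clear of everything. No check failed or disagreed.

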